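Clip the probe thermometer into its checking stand and hold the test lever

TASK

Check the probe thermometer: press its stem down past the orange sprung jaw into the fork of the clip stand, so that the stem sits at the bottom of the fork with the jaw closed over it and the handle lies on its rest, and let go of it. Then press the black pad of the hold-to-test lever down to the middle of its travel, in the green band, without ever pressing it right down to the end, and keep holding it there: the program finishes while still holding the lever in the green. Leave the other things on the table where they are.

Things in the scene. Friction and masses are not known exactly. Their poses are not given: they have to be found in the camera images.
- probe: Loose probe thermometer, 198 x 26 x 18 mm, 60 g, lying face up. Origin: middle of its length, on its underside; z up, x points to the handle end. White handle (26 wide, 16 high) from x = +14 to +99 mm, flat underside at z = 0; steel stem, 5.4 mm diameter, from x = +14 to its tip at -99 mm, axis 6 mm above the underside.
- probe_handle (a point): Point in the thermometer's handle where it is well gripped from above, across its 26 mm width: x = +45 mm, 8 mm above its underside.
- probe_stem (a point): Point on the axis of the thermometer's stem that has to lie in the fork (x = -30 mm, z = 6 mm in the thermometer's frame).
- clip_stand: Grey clip stand fixed to the table, base 150 x 70 x 12 mm; origin on the table. A seated thermometer has its origin 44 mm above it and parallel axes. Aluminium fork at x = -30 mm, 14 thick along x, open upwards, throat y = -7.5 to +10 mm, flared lips (top 82 mm), V seat below. Handle rest: x = 71 to 97 mm, top at 44, side lips 4 high, 37 apart. Nothing above 12 mm between them.
- fork_seat (a point): Where the stem's axis lies when it sits at the bottom of the fork: x = -30, y = 0, z = 50 mm in the stand's frame; axes parallel to the stand's.
- jaw (a joint): Orange jaw, 14.5 mm long, hinged 19 mm above the seat on the +y prong, slanting down across the throat, sprung shut. 0 = closed, 1.25 rad = swung down along the prong. A stem pushed straight down with about 1 to 2 N at the fork swings it down; when the stem reaches the seat the jaw springs shut above it.
- test_box: Lever box fixed to the table, grey, 150 x 66 x 28 mm; origin under its centre, the lever points to -x. The lever's hinge runs along y at x = +55, z = 45 mm. On the +y side of the lever (y = 20 to 32 mm), 50 to 80 mm from the hinge, stands an 88 mm high scale: white (released), green (middle), red (pressed home); a yellow pointer on the lever moves along it.
- lever (a joint): Lever angle: 0 = released (slanting up 0.5 rad from level), 0.5 rad = right down at its end stop (level). The green band is 0.167 to 0.333 rad, its middle 0.25. A spring returns it to 0; pressing at the pad takes about 2 N to start, 4 N in the middle, 6.5 N at the end.
- lever_pad (a point): Centre of the top of the lever's black pad, 36 x 34 mm: 105 mm from the hinge along the lever and 6 mm above its centre line. Press it from above with closed fingers; released it is about 101 mm above the table, in mid-travel about 77 mm.
- canister: Steel canister with lid, 112 mm diameter, 130 mm high; bystander, origin under its centre.
- steel_cup: Small steel cup, 64 mm diameter, 36 mm high; bystander at the right edge of the table, origin under its centre. To the right of the table, beyond it (y below about -0.15 m), a shelf rack rises to 0.39 m above the table: cross it higher.
- twist_timer: Round wind-up kitchen timer, 66 mm diameter, 48 mm high; bystander, origin under its centre.
- steel_cup_b: Second small steel cup, 64 mm diameter, 36 mm high; bystander, origin under its centre.

How it is judged:
By the outcome, as a careful person would: the job done as asked, in the order asked, and still so for the second after the job is handed in, while the arm keeps its last pose, push and grip.
It also fails if it takes over 61 s, if anything falls off the work surface, if the arm or the gripper's body presses on something with over 40 N, if the wrist force passes 120 N, or if a joint passes its speed limit or range.

ROBOT

A 7-joint arm with a two-finger parallel gripper is mounted at the origin on a cart in front of the work surface, level with it; the furniture and walls round the work are solid. World frame = base frame: x ahead of the robot, y to its left, z up, the work surface at z = 0. Lengths are in m, angles in rad, forces in N, time in s.
With the tool pointing down it reaches from about 0.425 to 0.925 m from the base axis. Payload 6.8 kg.
Tool frame: the origin (TCP) lies midway between the tips of the shut fingers; the grasp point (between the pads) lies 19 mm behind it; z points along the fingers, y is the line along which they close (so a half turn about z gives the same grasp; the last joint's range is limited). The gripper opens to 85 mm and grips with 20 to 120 N. Pads are 22 mm wide; open, the fingers measure 114 mm over their backs; the gripper's body (76 mm by 85 mm) begins 54 mm behind the grasp point. The pads swing forward as they close: fully open they stand 13 mm farther back than shut.
Start: joints at [1.05, 0.477, 0.022, 1.555, -0.011, 1.109, -0.083], TCP at [0.271, -0.618, 0.198] pointing down, gripper open.
Joint ranges: [-2.96, 2.96], [-0.34, 2.1], [-1.41, 1.46], [0.24, 2.44], [-1.37, 4.51], [0.17, 1.92], [-2.96, 2.96]. Speed limits (rad/s): [2.39, 2.39, 3.14, 3.14, 3.14, 3.14, 3.14].

INTERFACE

Orientations are given as a rotation vector (axis times angle).
In Python, from bench import status, vision, r gives the robot as it stands. The module is installed in compiled form; this text tells all that it offers.
- The arm moves only by the shell command python3 -m handwheel 'ROWS' [OPENING] [FORCE]. ROWS is JSON, a list of rows, each an object with "dp": the shift along the tool's x, y, z in m, a list of three; "delta_rot": the turn, a rotation vector about the tool's x, y, z in rad, a list of three. In form: [{"dp": [x, y, z], "delta_rot": [rx, ry, rz]}, ...]. A call has 1 to 12 rows; each row is the pose to reach, as a shift and turn from the pose commanded when the call began, along the tool's axes at that moment; what a row does not reach only later rows make up. A row lasts 1/8 s, in which the tool goes at most 62.5 mm and 10.7 degrees, less where a joint would pass 70% of its speed; a pose out of reach is approached as far as the arm can. A call with a gripper value outside its range is refused whole. OPENING is the opening, from 0 (shut) to 1 (fully open), set as the call begins (- or left out, the last holds). The fingers move at their own pace and stop on an object; FORCE is the grip in N (left out, the last holds). Time passes only in rows, so rows that repeat a pose let the fingers close. It gives the time, the measured TCP pose, the force, the opening and the grip force at its end, in the units of the state.
- status.get_obs(): the state, without advancing time (a new reading comes with each control period).
- vision.grab_frame(name): name is "side" or "top"; returns a dict with "img" (480x640x3 uint8, blue, green, red), "fovy" (degrees; the focal length in pixels is half the picture's height over the tangent of half this angle, whatever the lens; pixels are square), "cx", "cy" (the principal point, pixels), "distortion" ([k1, k2, p1, p2, k3] as OpenCV has them; the pictures are not rectified), "world_from_camera" (4x4, takes a point from camera to world coordinates). Camera axes: x right, y up, looking along -z (the intrinsics and any distortion apply to the point x, -y, -z); pixel columns grow to the right and rows downward; lengths in m; the calibration is good to about 2 mm. A picture is of the moment at which its call begins. There is no depth.
- r.hand_in(): hands the job in; it is judged then, once.
The state is a dict: "clock": time; "joints": joint angles; "qvel": joint speeds; "tau": joint torques, N m; "tcp_pos": TCP position; "orientation": TCP orientation; "contact_force": force on the tool from outside, world axes, zero at the start; "moment": the same for the moment, N m; "grip_width": finger opening in m; "gripper_force": force on a finger pad.
Only numpy, scipy, OpenCV 4.12 (cv2) and the standard library are available. Lean on these libraries where they do the work, as an engineer would, in place of code of your own. Each camera call takes 0.05 s, during which the arm holds its last target. There are 200 camera calls.

## Working session

There is one attempt and no reset: what is moved stays moved. The work goes in short steps, Python scripts to look and compute and a shell command to move; the robot and the scene stay as the last step left them, time stands still between calls to the robot, and variables do not carry over. Pictures are saved under pics/ and viewed, at most 10 in all, crops included, and the job is handed in when it is done.

```bash
mkdir -p pics; cat > h.py <<'E'
import numpy as np, cv2
from bench import status, vision, r
from scipy.spatial.transform import Rotation as R
def K(f):
    fl=240/np.tan(np.radians(f["fovy"])/2)
    return np.array([[fl,0,f["cx"]],[0,fl,f["cy"]],[0,0,1.]])
def ray(f,px):
    px=np.array(px,float).reshape(-1,1,2)
    u=cv2.undistortPoints(px,K(f),np.array(f["distortion"],float)).reshape(-1,2)
    d=np.c_[u[:,0],-u[:,1],-np.ones(len(u))]
    T=np.array(f["world_from_camera"]); return T[:3,3],d@T[:3,:3].T
def onz(f,px,z):
    o,d=ray(f,px); return o+d*((z-o[2])/d[:,2])[:,None]
def proj(f,P):
    T=np.linalg.inv(np.array(f["world_from_camera"])); c=np.atleast_2d(P)@T[:3,:3].T+T[:3,3]
    c=c*[1,-1,-1]
    return cv2.projectPoints(c,np.zeros(3),np.zeros(3),K(f),np.array(f["distortion"],float))[0].reshape(-1,2)
def tri(f1,p1,f2,p2):
    o1,d1=ray(f1,p1);o2,d2=ray(f2,p2);d1=d1[0];d2=d2[0]
    s=np.linalg.lstsq(np.c_[d1,-d2],o2-o1,rcond=None)[0]
    a=o1+s[0]*d1;b=o2+s[1]*d2
    return (a+b)/2,np.linalg.norm(a-b)
E
python3 - <<'E'
from h import *
o=status.get_obs(); print(o)
for n in("side","top"):
    f=vision.grab_frame(n); cv2.imwrite(f"pics/{n}0.png",f["img"]); print(n,f["fovy"],f["cx"],f["cy"],f["distortion"],np.round(f["world_from_camera"],3).tolist())
E
```

```text
{'clock': 0.0, 'joints': array([ 1.04988266,  0.47780406,  0.02232888,  1.55646329, -0.01147107,
        1.10930479, -0.08308555]), 'qvel': array([ 9.82867327e-04,  4.19985136e-04,  1.52849947e-04,  9.74784230e-04,
       -1.44662216e-04,  1.90865330e-05,  1.34203261e-03]), 'tau': array([-8.73510326e-04, -5.96458912e+01,  1.60777666e+00, -2.81199950e+01,
        1.24510902e-02,  9.35838092e-03, -1.28844255e-05]), 'tcp_pos': array([ 0.27051574, -0.61770003,  0.19721793]), 'orientation': array([-3.07315396e+00, -6.43578111e-01,  8.37704074e-04]), 'contact_force': array([-0.41180844, -0.54215219,  0.82102331]), 'moment': array([-0.00530822,  0.01325546,  0.01936336]), 'gripper_force': 0.0, 'grip_width': 0.08553659659848477}
side 48.06428062209352 321.53233142615244 243.98532017159127 [-0.05911095  0.          0.          0.          0.        ] [[-0.842, 0.324, -0.431, 0.082], [-0.539, -0.488, 0.686, 0.798], [0.012, 0.81, 0.586, 0.681], [0.0, 0.0, 0.0, 1.0]]
top 52.078030823178466 317.20683194725626 230.38795428719055 [-0.00871167  0.          0.          0.          0.        ] [[-0.027, 0.989, -0.143, 0.397], [-0.999, -0.03, -0.017, 0.079], [-0.021, 0.143, 0.99, 0.947], [0.0, 0.0, 0.0, 1.0]]
```

View pics/top0.png

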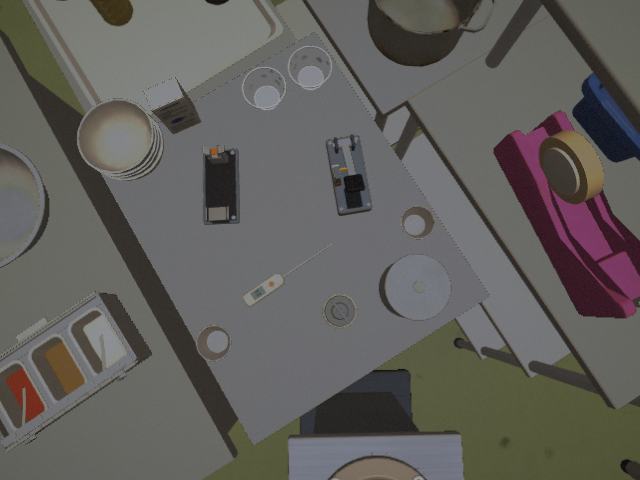

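View pics/side0.png

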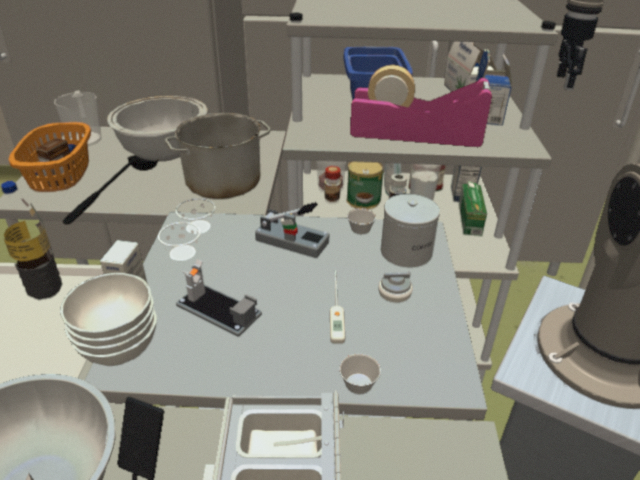

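The top view shows the probe from (248,298) to (332,244), the stand at (221,186) with its fork and orange jaw at the top, and the lever box at (349,175) with its pad at (353,183). The side view confirms this. Next I'll look at enlarged crops for precise pixels.

```bash
python3 - <<'E'
import cv2,numpy as np
t=cv2.imread("pics/top0.png");s=cv2.imread("pics/side0.png")
def c(im,x,y,w,h,k): return cv2.resize(im[y:y+h,x:x+w],(w*k,h*k),interpolation=cv2.INTER_CUBIC)
a=np.hstack([c(t,192,140,60,90,4),c(t,320,130,60,90,4),np.zeros((360,320,3),np.uint8)])
a[:240,480:800]=c(t,242,240,80,60,4)   # probe handle
b=np.hstack([c(s,170,255,100,60,4),c(s,250,200,100,60,4)])
cv2.imwrite("pics/crop.png",np.clip(np.vstack([a,b]).astype(float)*1.6,0,255))
E
```

```text
[ WARN:0@0.093] global loadsave.cpp:1063 imwrite_ Unsupported depth image for selected encoder is fallbacked to CV_8U.
```

View pics/crop.png

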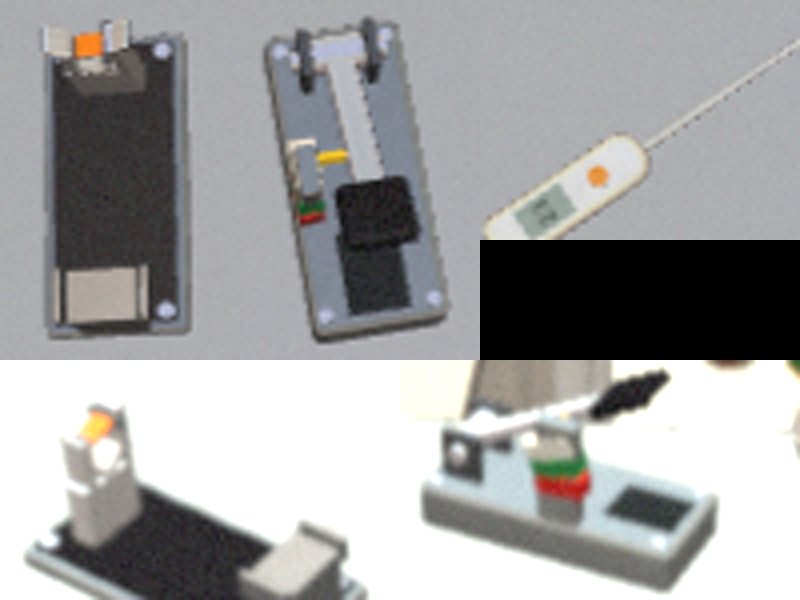

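The crops give the positions I need. In full-frame pixels, the stand base spans about (204–239, 150–223) with its rest at (218,213). The pad centre is near (414,211) in the picture and the probe lies across the lower middle. I'll cast these onto planes and check the sizes.

```bash
cat > m.py <<'E'
from h import *
t=cv2.imread("pics/top0.png"); f=vision.grab_frame("top"); g=vision.grab_frame("side")
P=lambda L,o:[((x+.5)/4-.5+o[0],(y+.5)/4-.5+o[1]) for x,y in L]
so,bo,po=(192,140),(320,130),(242,240)
p=lambda n,a: print(n,np.round(a,4).tolist())
# stand
c=onz(f,P([(187,40),(189,331),(48,337)],so),.012)
p("stand TR BR BL",c[:,:2]); p("sizes",[np.linalg.norm(c[0]-c[1]),np.linalg.norm(c[1]-c[2])]); p("centre",(c[0]+c[2])/2)
x=c[1]-c[0]; p("yaw x",np.arctan2(x[1],x[0]))
sc=onz(f,P([(163,48),(167,310)],so),.013); p("screws",sc[:,:2]); p("yaw",np.arctan2(*(sc[1]-sc[0])[[1,0]]))
rs=onz(f,P([(66,270),(140,268),(140,318),(67,320)],so),.044); p("rest",rs[:,:2]);p("rest c",rs.mean(0))
# jaw/prongs tops
pr=onz(f,P([(58,40),(117,36)],so),.082); p("prong tops",pr[:,:2])
# orange jaw centroid triangulated
def cen(im,box,m):
    x0,y0,x1,y1=box; h=cv2.cvtColor(im[y0:y1,x0:x1],cv2.COLOR_BGR2HSV); k=cv2.inRange(h,*m); M=cv2.moments(k,True); return (M["m10"]/M["m00"]+x0,M["m01"]/M["m00"]+y0)
om=((5,150,120),(18,255,255))
s=cv2.imread("pics/side0.png")
j=(cen(t,(200,140,235,165),om),cen(s,(180,258,215,285),om)); p("jaw",tri(f,j[0],g,j[1])[0])
# box
c=onz(f,P([(268,40),(402,27),(443,318),(313,336)],(320-60,130)),.028)  # crop x offset 240px
p("box",c[:,:2]); p("sizes",[np.linalg.norm(c[i]-c[i-1]) for i in range(4)]); p("centre",c.mean(0)); x=c[0]+c[1]-c[2]-c[3]; p("yaw",np.arctan2(x[1],x[0]))
pad=onz(f,P([(377,212)],(260,130)),.100); p("pad",pad)
# probe
h=cv2.cvtColor(t,cv2.COLOR_BGR2HSV); v=t[240:310,240:300].min(2); m=(v>np.median(v)+25).astype(np.uint8)
n,l,st,ce=cv2.connectedComponentsWithStats(m); i=1+np.argmax(st[1:,4]); cn=cv2.findContours((l==i).astype(np.uint8),0,2)[0]
cn=max(cn,key=cv2.contourArea); rct=cv2.minAreaRect(cn); p("handle rect px",[*np.add(rct[0],240),*rct[1],rct[2]])
hc=onz(f,[np.add(rct[0],240)],.010)[0]; q=onz(f,np.add(cv2.boxPoints(rct),240),.010); p("hc",hc); p("sz",[np.linalg.norm(q[0]-q[1]),np.linalg.norm(q[1]-q[2])])
tip=onz(f,[(331.5,244)],.006)[0]; p("tip",tip); d=hc-tip; p("len tip-hc (exp .1555)",np.linalg.norm(d[:2])); p("yaw",np.arctan2(d[1],d[0]))
E
python3 m.py
```

```text
stand TR BR BL [[0.6989, 0.2462], [0.5531, 0.2458], [0.5523, 0.3144]]
sizes [0.1458, 0.0686]
centre [0.6256, 0.2803, 0.012]
yaw x -3.1391
screws [[0.6949, 0.2579], [0.5636, 0.2563]]
yaw -3.1292
rest [[0.5786, 0.298], [0.5785, 0.2631], [0.5546, 0.2631], [0.5547, 0.2974]]
rest c [0.5666, 0.2804, 0.044]
prong tops [[0.6784, 0.293], [0.6794, 0.2658]]
jaw [0.6788, 0.2816, 0.0703]
box [[0.708, 0.0712], [0.7123, 0.006], [0.5682, -0.0076], [0.5615, 0.0543]]
sizes [0.1475, 0.0653, 0.1448, 0.0623]
centre [0.6375, 0.031, 0.028]
yaw 0.1049
pad [[0.6033, 0.0261, 0.1]]
handle rect px [272.1, 282.8, 9.4, 19.6, 53.1301]
hc [0.435, 0.1833, 0.01]
sz [0.0371, 0.018]
tip [0.5064, 0.068, 0.006]
len tip-hc (exp .1555) 0.1356
yaw 2.1249
```

The stand's rest, prongs and base agree with each other: origin (0.6505, 0.2805), x axis along world −x. The box also checks out. The handle mask was split by the display, so I'll redo it.

```bash
python3 - <<'E'
from h import *
t=cv2.imread("pics/top0.png").astype(int); f=vision.grab_frame("top")
x0,y0=236,236; c=t[y0:315,x0:345]; bg=cv2.medianBlur(c.astype(np.uint8),31).astype(int) if 0 else np.median(c.reshape(-1,3),0)
m=(np.abs(c-bg).max(2)>22).astype(np.uint8); m=cv2.morphologyEx(m,cv2.MORPH_CLOSE,np.ones((3,3),np.uint8))
n,l,st,_=cv2.connectedComponentsWithStats(m); i=1+np.argmax(st[1:,4]); k=(l==i).astype(np.uint8); print(st[1:])
hd=cv2.morphologyEx(k,cv2.MORPH_OPEN,cv2.getStructuringElement(2,(7,7)))
cn=max(cv2.findContours(hd,0,1)[0],key=cv2.contourArea); r_=cv2.minAreaRect(cn); print(r_)
pc=np.array(r_[0])+[x0,y0]; hc=onz(f,[pc],.012)[0]; q=onz(f,cv2.boxPoints(r_)+[x0,y0],.012)
print("hc",pc,hc,np.linalg.norm(q[0]-q[1]),np.linalg.norm(q[1]-q[2]))
ys,xs=np.nonzero(k&(1-cv2.dilate(hd,np.ones((5,5)))))
pts=np.c_[xs+x0,ys+y0].astype(float); W=onz(f,pts,.006); L=cv2.fitLine(W[:,:2].astype(np.float32),2,0,.01,.01).ravel(); print("stem line",L, "tip",W[np.argmin(W[:,1])])
d=L[:2]*(1 if L[1]>0 else -1); print("yaw",np.arctan2(d[1],d[0]),"perp off of hc",np.cross(d,hc[:2]-L[2:]), "len",np.linalg.norm(hc[:2]-W[np.argmin(W[:,1])][:2]))
print("grip pt",hc[:2]-d*.0115)
E
```

```text
[[ 91  10   1   1   1]
 [ 86  15   1   1   1]
 [ 83  17   1   1   1]
 [ 73  24   1   1   1]
 [ 70  26   1   1   1]
 [ 60  33   1   1   1]
 [  7  38  41  32 473]
 [ 88  58  21  21 117]
 [100  73   3   3   4]
 [104  72   2   2   3]
 [107  76   2   3   4]
 [104  78   1   1   1]]
((36.85810852050781, 47.10134506225586), (13.252229690551758, 20.808326721191406), 54.46232223510742)
hc [272.85810852 283.10134506] [0.43431117 0.18160527 0.012     ] 0.039315232475749876 0.025289374030334124
stem line [0.82684076 0.56243604 0.4153891  0.210022  ] tip [0.4123609  0.19568169 0.006     ]
yaw 0.5973291 perp off of hc -0.03413857458630814 len 0.02607604687093309
grip pt [0.4248025  0.17513725]<stdin>:12: DeprecationWarning: Arrays of 2-dimensional vectors are deprecated. Use arrays of 3-dimensional vectors instead. (deprecated in NumPy 2.0)
```

```bash
python3 - <<'E' 2>/dev/null
from h import *
t=cv2.imread("pics/top0.png").astype(int); f=vision.grab_frame("top")
x0,y0=236,236; c=t[y0:315,x0:345]; bg=np.median(c.reshape(-1,3),0); D=np.abs(c-bg).max(2)
m=cv2.morphologyEx((D>22).astype(np.uint8),cv2.MORPH_CLOSE,np.ones((3,3),np.uint8))
n,l,st,_=cv2.connectedComponentsWithStats(m); i=1+np.argmax(st[1:,4]); 
r_=cv2.minAreaRect(np.argwhere(l==i)[:,::-1].astype(np.float32)); pc=np.array(r_[0])+[x0,y0]
q=onz(f,cv2.boxPoints(r_)+[x0,y0],.012); hc=q.mean(0); e=[q[1]-q[0],q[2]-q[1]]; e=max(e,key=np.linalg.norm)
print(r_,pc,hc,np.linalg.norm(q[0]-q[1]),np.linalg.norm(q[1]-q[2]),"yaw",np.arctan2(abs(e[1]),-abs(e[0])))
# stem: brightest pixel per column
b=(c.sum(2)-bg.sum()); P=[]
for x in range(52,96):
    yc=(276.6+(x+x0-283.6)*(244-276.6)/(331.5-283.6))-y0; ys=np.arange(int(yc)-4,int(yc)+6); w=np.clip(b[ys,x]-15,0,None)
    if w.sum()>0:P.append((x+x0,(ys*w).sum()/w.sum()+y0,w.sum()))
P=np.array(P); print(P[-8:].round(1).tolist())
W=onz(f,P[P[:,2]>30][:,:2],.006); L=cv2.fitLine(W[:,:2].astype(np.float32),4,0,.001,.01).ravel(); d=L[:2]*np.sign(L[1]); v=hc[:2]-L[2:]
print("yaw",np.arctan2(d[1],d[0]),"perp",d[0]*v[1]-d[1]*v[0],"tip",W[-1],"len",(hc[:2]-W[-1][:2])@d)
print("grip",hc[:2]-d*.0115)
E
```

```text
((28.1466121673584, 52.98031234741211), (14.355445861816406, 44.654029846191406), 55.784297943115234) [264.14661217 288.98031235] [0.4237633  0.19823455 0.012     ] 0.0841940174907356 0.027391175637183993 yaw 2.1418047050576
[[324.0, 248.0, 41.0], [325.0, 248.0, 2.0], [326.0, 247.0, 37.0], [327.0, 246.0, 70.0], [328.0, 245.8, 26.0], [329.0, 245.0, 43.0], [330.0, 244.0, 48.0], [331.0, 244.0, 34.0]]
yaw 2.1348743 perp 0.0013307292859123937 tip [0.50638357 0.06891386 0.006     ] len 0.15345841796958137
grip [0.42991162 0.18851611]
```

Probe: handle 84 x 27 mm as expected, yaw 2.137, grip point (0.430, 0.1885). Now I'll raise the arm clear of the rack.

```bash
cat >> h.py <<'E'
def go(p,yaw,verbose=True):
    """tool-axis dp and delta_rot to bring TCP to p, pointing down, tool x at world angle yaw"""
    o=status.get_obs(); A=R.from_rotvec(o["orientation"]); 
    B=R.from_matrix(np.c_[[np.cos(yaw),np.sin(yaw),0],[np.sin(yaw),-np.cos(yaw),0],[0,0,-1]])
    print("t",round(o["clock"],2),"dp",A.inv().apply(np.array(p)-o["tcp_pos"]).round(4).tolist(),"rot",(A.inv()*B).as_rotvec().round(4).tolist(),"F",o["contact_force"].round(1).tolist(),"w",round(o["grip_width"],4))
E
python3 -m handwheel '[{"dp":[0,0,-0.06],"delta_rot":[0,0,0]},{"dp":[0,0,-0.12],"delta_rot":[0,0,0]},{"dp":[0,0,-0.18],"delta_rot":[0,0,0]},{"dp":[0,0,-0.24],"delta_rot":[0,0,0]},{"dp":[0,0,-0.30],"delta_rot":[0,0,0]},{"dp":[0,0,-0.33],"delta_rot":[0,0,0]},{"dp":[0,0,-0.33],"delta_rot":[0,0,0]}]' 1 40
python3 - <<'E'
from h import *
print(status.get_obs()["joints"].round(3))
for p,y in (((.48,-.45,.52),.413),((.6,-.2,.50),.9),((.57,.05,.45),1.5),((.43,.1885,.2),2.137)): go(p,y)
E
```

```text
clock: 1.18
tcp_pos: [0.271, -0.6189, 0.5311]
orientation: [3.07, 0.643, 0.002]
contact_force: [0.3, 0.1, -0.2]
grip_width: 0.0853
gripper_force: 0.0
[ 1.032  0.397  0.059  0.952 -0.023  1.787 -0.077]
t 1.18 dp [0.2592, -0.071, 0.0108] rot [0.0053, -0.0003, -0.0003] F [0.3, 0.1, -0.2] w 0.0853
t 1.18 dp [0.4694, -0.252, 0.0299] rot [0.0052, 0.001, -0.4873] F [0.3, 0.1, -0.2] w 0.0853
t 1.18 dp [0.5421, -0.4933, 0.0786] rot [0.0049, 0.0026, -1.0873] F [0.3, 0.1, -0.2] w 0.0853
t 1.18 dp [0.4694, -0.6776, 0.3277] rot [0.0042, 0.0043, -1.7243] F [0.3, 0.1, -0.2] w 0.0853
```

```bash
python3 -m handwheel '[{"dp":[0.05,-0.012,0],"delta_rot":[0,0,-0.05]},{"dp":[0.11,-0.03,0.005],"delta_rot":[0,0,-0.12]},{"dp":[0.17,-0.05,0.01],"delta_rot":[0,0,-0.2]},{"dp":[0.23,-0.065,0.01],"delta_rot":[0,0,-0.28]},{"dp":[0.28,-0.10,0.015],"delta_rot":[0,0,-0.36]},{"dp":[0.325,-0.14,0.015],"delta_rot":[0,0,-0.45]},{"dp":[0.37,-0.18,0.02],"delta_rot":[0,0,-0.55]},{"dp":[0.42,-0.22,0.02],"delta_rot":[0,0,-0.65]},{"dp":[0.46,-0.252,0.02],"delta_rot":[0,0,-0.75]},{"dp":[0.48,-0.31,0.03],"delta_rot":[0,0,-0.85]},{"dp":[0.495,-0.365,0.03],"delta_rot":[0,0,-0.95]},{"dp":[0.51,-0.42,0.03],"delta_rot":[0,0,-1.05]}]'
python3 - <<'E'
from h import *
print(status.get_obs()["joints"].round(3))
for p,y in (((.57,.05,.45),1.5),((.43,.1885,.15),2.137)): go(p,y)
E
```

```text
clock: 2.68
tcp_pos: [0.5684, -0.0271, 0.4962]
orientation: [-2.333, -2.102, 0.004]
contact_force: [0.5, -0.2, 0.1]
grip_width: 0.0854
gripper_force: 0.0
[ 0.26   0.204 -0.407  1.295  0.081  1.661 -0.237]
t 2.67 dp [0.0768, -0.0063, 0.0462] rot [-0.0028, 0.0005, -0.0335] F [0.5, -0.2, 0.1] w 0.0854
t 2.67 dp [0.2002, -0.1592, 0.3465] rot [-0.0029, -0.0004, -0.6705] F [0.5, -0.2, 0.1] w 0.0854
```

```bash
python3 -m handwheel '[{"dp":[0.035,-0.02,0.02],"delta_rot":[0,0,-0.07]},{"dp":[0.07,-0.045,0.05],"delta_rot":[0,0,-0.17]},{"dp":[0.1,-0.07,0.09],"delta_rot":[0,0,-0.27]},{"dp":[0.13,-0.1,0.13],"delta_rot":[0,0,-0.37]},{"dp":[0.16,-0.125,0.17],"delta_rot":[0,0,-0.47]},{"dp":[0.185,-0.145,0.215],"delta_rot":[0,0,-0.57]},{"dp":[0.2,-0.159,0.26],"delta_rot":[-0.003,0,-0.65]},{"dp":[0.2,-0.159,0.3],"delta_rot":[-0.003,0,-0.67]},{"dp":[0.2,-0.159,0.34],"delta_rot":[-0.003,0,-0.67]},{"dp":[0.2,-0.159,0.346],"delta_rot":[-0.003,0,-0.67]},{"dp":[0.2,-0.159,0.346],"delta_rot":[-0.003,0,-0.67]}]'
python3 - <<'E'
from h import *
print(status.get_obs()["joints"].round(3))
go((.43,.1885,.005),2.137)
f=vision.grab_frame("side"); print(proj(f,[[.43,.1885,.008],[.43,.1885,.15]])); cv2.imwrite("pics/s1.png",cv2.resize(f["img"][150:400,200:480],(800,714))[:600])
E
```

```text
clock: 4.05
tcp_pos: [0.4327, 0.1869, 0.1523]
orientation: [1.517, 2.749, 0.003]
contact_force: [-0.4, 0.7, -0.1]
grip_width: 0.0857
gripper_force: 0.0
[ 0.02   0.258 -0.64   2.043  0.197  0.898 -0.165]
t 4.05 dp [0.0029, -0.0018, 0.1473] rot [0.0022, 0.0007, -0.0041] F [-0.4, 0.7, -0.1] w 0.0857
[[337.23659799 319.21514603]
 [339.74494671 255.9945574 ]]
```

View pics/s1.png

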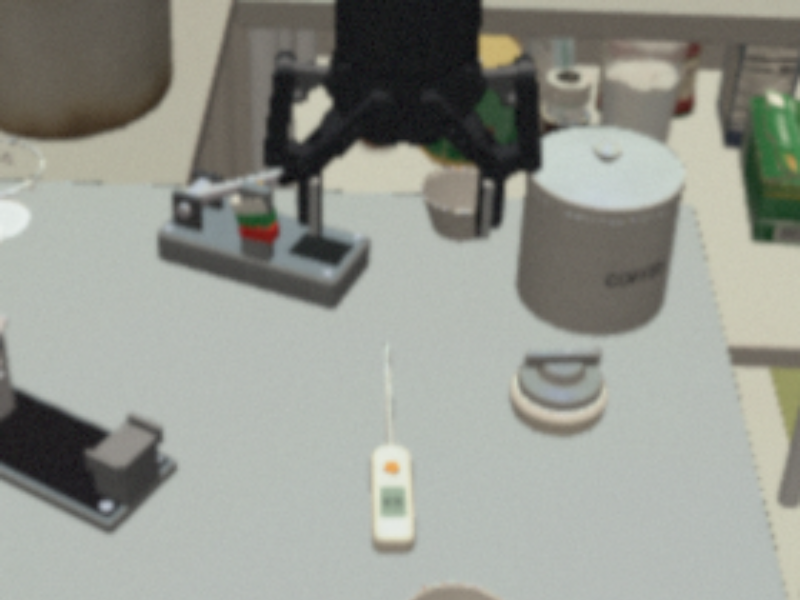

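The probe handle sits at crop (392,495), squarely between the open fingers, and the predicted grip point falls just behind the orange button. I'll descend and grip.

```bash
python3 -m handwheel '[{"dp":[0.003,-0.002,0.04],"delta_rot":[0.002,0,-0.004]},{"dp":[0.003,-0.002,0.08],"delta_rot":[0.002,0,-0.004]},{"dp":[0.003,-0.002,0.11],"delta_rot":[0.002,0,-0.004]},{"dp":[0.003,-0.002,0.13],"delta_rot":[0.002,0,-0.004]},{"dp":[0.003,-0.002,0.14],"delta_rot":[0.002,0,-0.004]},{"dp":[0.003,-0.002,0.14],"delta_rot":[0.002,0,-0.004]},{"dp":[0.003,-0.002,0.14],"delta_rot":[0.002,0,-0.004]}]'
python3 - <<'E'
from h import *
go((.43,.1885,.003),2.137)
E
```

```text
clock: 4.97
tcp_pos: [0.431, 0.189, 0.0133]
orientation: [1.512, 2.751, 0.003]
contact_force: [1.1, 0.3, -0.1]
grip_width: 0.0855
gripper_force: 0.0
t 4.97 dp [0.0002, -0.0012, 0.0103] rot [0.0028, 0.0014, -0.0004] F [1.1, 0.3, -0.1] w 0.0855
```

```bash
python3 -m handwheel '[{"dp":[0,-0.001,0.006],"delta_rot":[0.003,0.001,0]},{"dp":[0,-0.001,0.010],"delta_rot":[0.003,0.001,0]},{"dp":[0,-0.001,0.010],"delta_rot":[0.003,0.001,0]}]'
python3 -m handwheel '[{"dp":[0,0,0],"delta_rot":[0,0,0]},{"dp":[0,0,0],"delta_rot":[0,0,0]},{"dp":[0,0,0],"delta_rot":[0,0,0]},{"dp":[0,0,0],"delta_rot":[0,0,0]},{"dp":[0,0,0],"delta_rot":[0,0,0]},{"dp":[0,0,0],"delta_rot":[0,0,0]},{"dp":[0,0,0],"delta_rot":[0,0,0]},{"dp":[0,0,0],"delta_rot":[0,0,0]}]' 0 40
```

```text
clock: 5.35
tcp_pos: [0.429, 0.1878, 0.0019]
orientation: [-1.512, -2.752, 0.004]
contact_force: [-0.1, 0.2, 0.9]
grip_width: 0.0855
gripper_force: 0.0
clock: 6.35
tcp_pos: [0.4293, 0.188, 0.0022]
orientation: [-1.512, -2.752, 0.003]
contact_force: [0.2, -0.5, 0.6]
grip_width: -0.0001
gripper_force: 0.0
```

The fingers shut on nothing, so I'll look.

```bash
python3 - <<'E'
from h import *
f=vision.grab_frame("side"); g=vision.grab_frame("top")
a=cv2.resize(f["img"][240:370,280:400],None,fx=4,fy=4,interpolation=2)[:520,:400]; b=cv2.resize(g["img"][230:330,220:350],None,fx=3,fy=3,interpolation=2)
o=np.zeros((520,400+390,3),np.uint8); o[:a.shape[0],:400]=a; o[:300,400:]=b
cv2.imwrite("pics/s2.png",o); print(proj(f,[[.43,.1885,.008]]))
E
```

```text
[[337.23659799 319.21514603]]
```

View pics/s2.png

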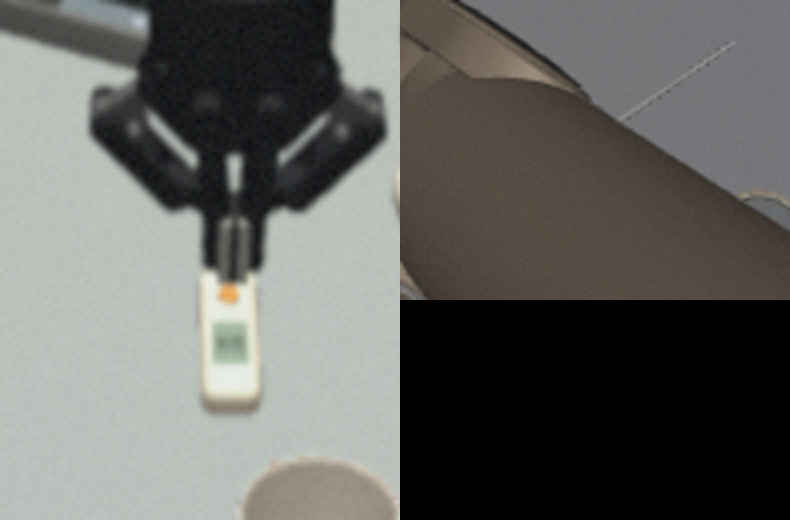

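The shut fingers end near full-frame pixel (338,309), about 10 px above where the reported TCP should appear, so they are hovering above the handle. I'll compare the projections of the TCP across the pictures to find the offset.

```bash
python3 - <<'E'
from h import *
f=vision.grab_frame("side")
print("start",proj(f,[[.2705,-.6177,.197],[.2705,-.6177,.210],[.2705,-.6177,.235]]).round(1).tolist())
print("s1",proj(f,[[.4327,.1869,.152+z] for z in (0,.013,.03,.04)]).round(1).tolist())
print("s2",proj(f,[[.4293,.188,.002+z] for z in (0,.01,.02,.03)]).round(1).tolist())
o,d=ray(f,[(338,309.5)]); 
for z in (.002,.009,.016,.025): print(z,onz(f,[(338,309.5)],z)[0].round(4))
im=f["img"]; print(status.get_obs()["tcp_pos"],status.get_obs()["contact_force"],status.get_obs()["grip_width"])
E
```

```text
start [[559.1, 101.1], [560.4, 96.1], [562.9, 86.5]]
s1 [[338.9, 254.0], [339.1, 247.6], [339.4, 239.0], [339.6, 233.9]]
s2 [[337.6, 321.6], [337.8, 317.6], [337.9, 313.5], [338.1, 309.3]]
0.002 [0.4453 0.1603 0.002 ]
0.009 [0.4415 0.1669 0.009 ]
0.016 [0.4378 0.1735 0.016 ]
0.025 [0.433  0.1819 0.025 ]
[0.42927556 0.18798572 0.00218592] [-0.24267501  0.69719756  1.13754399] 0.00010619038308568684
```

```bash
python3 - <<'E'
from h import *
f=vision.grab_frame("side")
c=np.array([.2705,-.6177,.210]); x=np.array([.916,.401,0]); y=np.array([.401,-.916,0]); z=np.array([0,0,1])
for n,o in (("none",0*x),("z+27",.027*z),("-x32",-.032*x)):
    print(n,proj(f,[c+o+.045*y,c+o-.045*y]).round(1).tolist())
s=cv2.imread("pics/side0.png"); cv2.imwrite("pics/st.png",cv2.resize(s[0:130,510:640],(780,780))[:600])
E
```

```text
none [[556.8, 90.0], [564.2, 102.6]]
z+27 [[559.4, 79.7], [567.1, 92.0]]
-x32 [[569.4, 91.0], [577.5, 103.7]]
```

View pics/st.png

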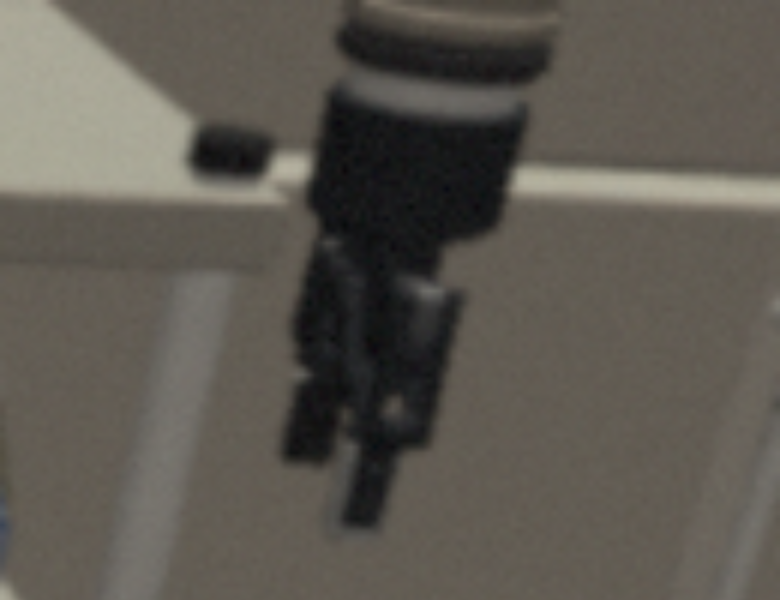

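In the start picture the finger tips are at (561,77) and (570,87), which matches the tips being about 30 mm higher than the reported TCP, with no sideways error. I'll half-open the fingers and step down, guarding on force.

```bash
python3 -m handwheel '[{"dp":[0,0,0],"delta_rot":[0,0,0]},{"dp":[0,0,0],"delta_rot":[0,0,0]},{"dp":[0,0,0],"delta_rot":[0,0,0]},{"dp":[0,0,0.004],"delta_rot":[0,0,0]},{"dp":[0,0,0.008],"delta_rot":[0,0,0]},{"dp":[0,0,0.012],"delta_rot":[0,0,0]},{"dp":[0,0,0.012],"delta_rot":[0,0,0]}]' 0.58 40
python3 - <<'E'
from h import *
go((.43,.1885,-.011),2.137)
f=vision.grab_frame("side"); cv2.imwrite("pics/s3.png",cv2.resize(f["img"][240:360,270:410],None,fx=5,fy=5,interpolation=2))
E
```

```text
clock: 7.42
tcp_pos: [0.4289, 0.1878, -0.0102]
orientation: [-1.512, -2.752, 0.004]
contact_force: [0.1, 0.4, 0.7]
grip_width: 0.0497
gripper_force: 0.0
t 7.42 dp [-0.0, 0.0013, 0.0008] rot [-0.0031, -0.0001, -0.0001] F [0.1, 0.4, 0.7] w 0.0497
```

View pics/s3.png

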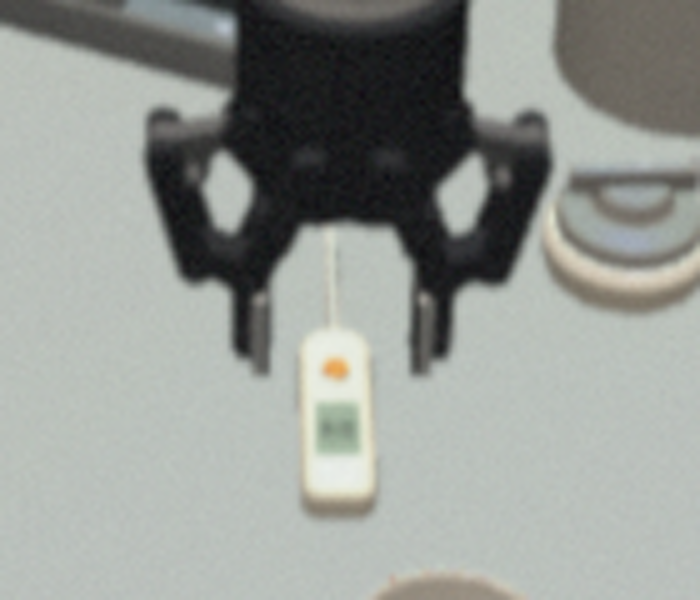

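The tips are at full-frame (322,315) and (354,315), which straddles the handle but is still about 28 mm up. The TCP reading is therefore about 38 mm too low, which agrees with the start and first pictures. I'll go on down carefully.

```bash
python3 -m handwheel '[{"dp":[0,0,0.005],"delta_rot":[0,0,0]},{"dp":[0,0,0.010],"delta_rot":[0,0,0]},{"dp":[0,0,0.015],"delta_rot":[0,0,0]},{"dp":[0,0,0.018],"delta_rot":[0,0,0]},{"dp":[0,0,0.018],"delta_rot":[0,0,0]}]'
python3 -m handwheel '[{"dp":[0,0,0.001],"delta_rot":[0,0,0]},{"dp":[0,0,0.002],"delta_rot":[0,0,0]},{"dp":[0,0,0.002],"delta_rot":[0,0,0]}]'
python3 - <<'E'
from h import *
f=vision.grab_frame("side"); cv2.imwrite("pics/s4raw.png",f["img"])
P=np.array([.4289,.1878,0])+.011*np.array([np.cos(2.137),np.sin(2.137),0])
y=np.array([np.cos(.566),np.sin(.566),0])
for s in (-1,1): print(proj(f,[P+s*.027*y+[0,0,z] for z in (0,.005,.01,.02)]).round(1).tolist())
for n,x0,x1 in(("L",316,326),("R",350,361)):
    print(n,[(i,int(f["img"][i,x0:x1].min())) for i in range(308,336)])
E
```

```text
clock: 8.1
tcp_pos: [0.429, 0.1879, -0.0281]
orientation: [-1.512, -2.752, 0.004]
contact_force: [0.2, 0.0, 0.4]
grip_width: 0.0495
gripper_force: 0.0
clock: 8.48
tcp_pos: [0.4292, 0.188, -0.0298]
orientation: [-1.512, -2.752, 0.003]
contact_force: [-0.0, -0.1, 0.1]
grip_width: 0.0499
gripper_force: 0.0
[[353.1, 326.9], [353.2, 324.9], [353.4, 322.9], [353.6, 318.8]]
[[322.8, 326.6], [322.9, 324.6], [322.9, 322.6], [323.0, 318.5]]
L [(308, 25), (309, 23), (310, 26), (311, 30), (312, 27), (313, 30), (314, 26), (315, 29), (316, 31), (317, 29), (318, 50), (319, 87), (320, 83), (321, 82), (322, 112), (323, 155), (324, 180), (325, 183), (326, 185), (327, 184), (328, 183), (329, 183), (330, 182), (331, 184), (332, 185), (333, 184), (334, 185), (335, 184)]
R [(308, 32), (309, 31), (310, 34), (311, 30), (312, 28), (313, 28), (314, 21), (315, 32), (316, 31), (317, 32), (318, 40), (319, 71), (320, 71), (321, 76), (322, 101), (323, 151), (324, 180), (325, 183), (326, 184), (327, 185), (328, 182), (329, 184), (330, 184), (331, 184), (332, 185), (333, 182), (334, 183), (335, 184)]
```

Tip edge at row 322 puts the tips at about 10 mm. Down 6 mm more, then close.

```bash
python3 -m handwheel '[{"dp":[0,0,0.003],"delta_rot":[0,0,0]},{"dp":[0,0,0.006],"delta_rot":[0,0,0]},{"dp":[0,0,0.006],"delta_rot":[0,0,0]}]'
python3 -m handwheel '[{"dp":[0,0,0],"delta_rot":[0,0,0]},{"dp":[0,0,0],"delta_rot":[0,0,0]},{"dp":[0,0,0],"delta_rot":[0,0,0]},{"dp":[0,0,0],"delta_rot":[0,0,0]},{"dp":[0,0,0],"delta_rot":[0,0,0]},{"dp":[0,0,0],"delta_rot":[0,0,0]},{"dp":[0,0,0],"delta_rot":[0,0,0]}]' 0 50
```

```text
clock: 8.9
tcp_pos: [0.4292, 0.1879, -0.0359]
orientation: [-1.512, -2.753, 0.003]
contact_force: [-0.2, -0.3, -0.2]
grip_width: 0.0495
gripper_force: 0.8
clock: 9.78
tcp_pos: [0.4331, 0.1904, -0.0331]
orientation: [1.511, 2.75, 0.007]
contact_force: [0.5, 0.3, 28.5]
grip_width: 0.0243
gripper_force: 60.7
```

Gripped at 24 mm width, with the tips pressing on the table. I'll lift straight up and check.

```bash
python3 -m handwheel '[{"dp":[0,0,-0.005],"delta_rot":[0,0,0]},{"dp":[0,0,-0.02],"delta_rot":[0,0,0]},{"dp":[0,0,-0.05],"delta_rot":[0,0,0]},{"dp":[0,0,-0.09],"delta_rot":[0,0,0]},{"dp":[0,0,-0.12],"delta_rot":[0,0,0]},{"dp":[0,0,-0.13],"delta_rot":[0,0,0]},{"dp":[0,0,-0.13],"delta_rot":[0,0,0]},{"dp":[0,0,-0.13],"delta_rot":[0,0,0]}]'
python3 - <<'E'
from h import *
f=vision.grab_frame("side"); g=vision.grab_frame("top")
cv2.imwrite("pics/top5.png",g["img"]); cv2.imwrite("pics/side5.png",f["img"])
o=np.zeros((520,800,3),np.uint8)
a=cv2.resize(f["img"][170:300,290:390],None,fx=4,fy=4,interpolation=2); o[:,:400]=a
b=cv2.resize(g["img"][220:320,240:340],None,fx=4,fy=4,interpolation=2); o[:400,400:]=b
cv2.imwrite("pics/s5.png",o)
E
```

```text
clock: 10.78
tcp_pos: [0.4285, 0.1875, 0.093]
orientation: [-1.512, -2.751, 0.006]
contact_force: [-0.0, 0.7, -0.7]
grip_width: 0.0244
gripper_force: 49.3
```

View pics/s5.png

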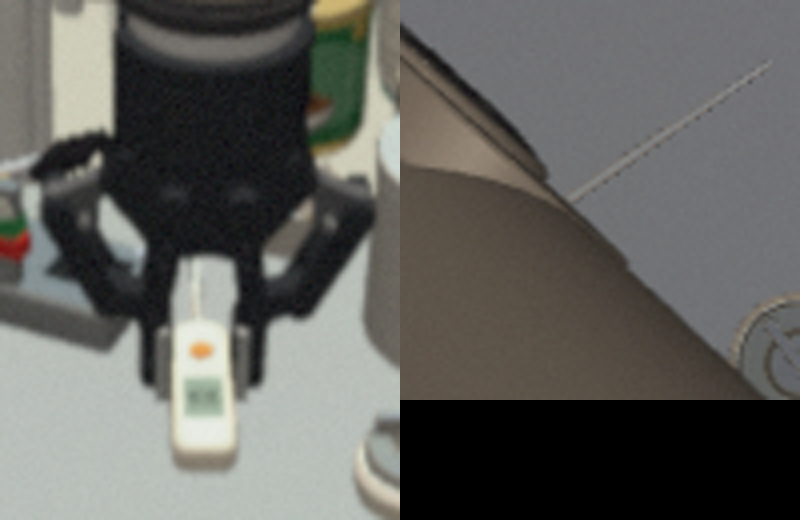

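The probe is held with its handle between the pads at crop (203,390). The stem shows in the top view running to its tip at full-frame (332,235). I'll fit the stem line at its height to get the probe's pose in the hand.

```bash
cat > stem.py <<'E'
from h import *
def stem(f,p0,p1,z,half=4):
    """sub-pixel stem line between two pixels, as world line on plane z"""
    I=f["img"].astype(float).sum(2); p0,p1=np.array(p0,float),np.array(p1,float); L=np.linalg.norm(p1-p0); u=(p1-p0)/L; n=np.array([-u[1],u[0]]); s=np.arange(-half,half+.1,.25); P=[]
    for a in np.arange(0,L,1):
        q=p0+a*u+s[:,None]*n; v=cv2.remap(I.astype(np.float32),q[:,0].astype(np.float32)[None],q[:,1].astype(np.float32)[None],1).ravel()
        w=np.clip(v-np.median(v)-15,0,None)
        if w.sum()>60: P.append(p0+a*u+(s*w).sum()/w.sum()*n)
    W=onz(f,P,z)[:,:2]; l=cv2.fitLine(W.astype(np.float32),4,0,.001,.01).ravel(); return l[2:],l[:2],len(P)
E
python3 - <<'E'
from stem import *
f=vision.grab_frame("top"); o=status.get_obs(); t=o["tcp_pos"]; X=R.from_rotvec(o["orientation"]).as_matrix()
z=t[2]+.033+.006
c,d,n=stem(f,(284,269),(330,236.5),z); d=-d if d@X[:2,0]<0 else d
tip=onz(f,[(332,235.2)],z)[0,:2]; ty=np.arctan2(X[1,0],X[0,0])
print(n,"probe yaw",np.arctan2(d[1],d[0]),"tool x",ty,"tilt z-axis",X[:,2].round(4))
v=t[:2]-c; nrm=np.array([-d[1],d[0]]); print("tcp left of stem line",v@nrm,"tcp ahead of tip (144)",(t[:2]-tip)@d)
E
```

```text
42 probe yaw 2.1412644 tool x 2.137053075980312 tilt z-axis [-0.0039 -0.0018 -1.    ]
tcp left of stem line 0.0012965727834420412 tcp ahead of tip (144) 0.14280562957873846
```

Probe in hand: yaw within 0.004 rad of the tool, and 142.8 mm from TCP to tip against 144 expected. Now over the fork.

```bash
python3 - <<'E'
from h import *
go((.606,.2795,.103),3.137)
E
```

```text
t 10.93 dp [-0.0178, 0.1988, -0.0107] rot [-0.0036, -0.0026, -0.9999] F [0.7, -0.7, -1.2] w 0.0242
```

```bash
python3 -m handwheel '[{"dp":[-0.001,0.01,-0.01],"delta_rot":[0,0,-0.05]},{"dp":[-0.003,0.03,-0.02],"delta_rot":[0,0,-0.15]},{"dp":[-0.005,0.055,-0.02],"delta_rot":[0,0,-0.27]},{"dp":[-0.007,0.08,-0.02],"delta_rot":[0,0,-0.4]},{"dp":[-0.009,0.105,-0.02],"delta_rot":[0,0,-0.53]},{"dp":[-0.012,0.13,-0.02],"delta_rot":[0,0,-0.66]},{"dp":[-0.014,0.155,-0.02],"delta_rot":[-0.002,-0.001,-0.78]},{"dp":[-0.016,0.175,-0.015],"delta_rot":[-0.003,-0.002,-0.88]},{"dp":[-0.017,0.19,-0.011],"delta_rot":[-0.004,-0.003,-0.95]},{"dp":[-0.018,0.199,-0.011],"delta_rot":[-0.004,-0.003,-1.0]},{"dp":[-0.018,0.199,-0.011],"delta_rot":[-0.004,-0.003,-1.0]},{"dp":[-0.018,0.199,-0.011],"delta_rot":[-0.004,-0.003,-1.0]}]'
python3 - <<'E'
from h import *
go((.606,.2795,.103),3.137)
f=vision.grab_frame("top"); s=vision.grab_frame("side"); z=.142; 
print(proj(f,[[.6805,.2795,z],[.7505,.2795,z],[.65,.2795,z]]).round(1).tolist())
o=np.zeros((520,800,3),np.uint8)
o[:480,:400]=cv2.resize(f["img"][100:220,170:270],None,fx=4,fy=4,interpolation=2); o[:520,400:]=cv2.resize(s["img"][200:330,160:260],None,fx=4,fy=4,interpolation=2)
cv2.imwrite("pics/s6.png",o)
E
```

```text
clock: 12.42
tcp_pos: [0.6065, 0.2794, 0.1042]
orientation: [0.009, 3.14, 0.0]
contact_force: [-0.5, -0.5, -0.3]
grip_width: 0.024
gripper_force: 49.3
t 12.43 dp [0.0005, 0.0001, 0.0012] rot [0.0003, 0.0016, -0.001] F [-0.5, -0.5, -0.3] w 0.024
[[205.4, 137.5], [205.7, 98.7], [205.3, 154.7]]
```

View pics/s6.png

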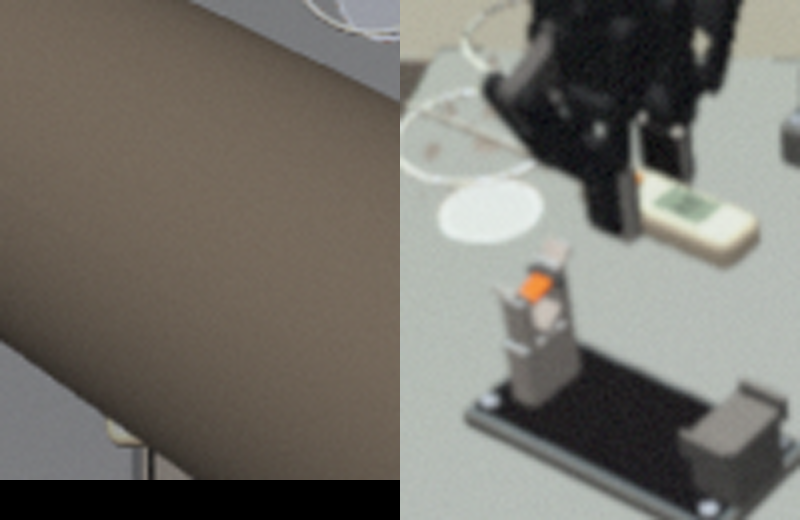

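Jaw and fork are clear at crop (535,288), with the handle over its rest. I'll descend in stages on force.

```bash
python3 -m handwheel '[{"dp":[0,0,0.01],"delta_rot":[0,0.002,0]},{"dp":[0,0,0.025],"delta_rot":[0,0.002,0]},{"dp":[0,0,0.04],"delta_rot":[0,0.002,0]},{"dp":[0,0,0.05],"delta_rot":[0,0.002,0]},{"dp":[0,0,0.055],"delta_rot":[0,0.002,0]},{"dp":[0,0,0.06],"delta_rot":[0,0.002,0]},{"dp":[0,0,0.06],"delta_rot":[0,0.002,0]}]' 0 80
python3 -m handwheel '[{"dp":[0,0,0.004],"delta_rot":[0,0,0]},{"dp":[0,0,0.008],"delta_rot":[0,0,0]},{"dp":[0,0,0.012],"delta_rot":[0,0,0]},{"dp":[0,0,0.012],"delta_rot":[0,0,0]}]'
python3 - <<'E'
from h import *
o=status.get_obs(); print(o["contact_force"],o["moment"])
E
```

```text
clock: 13.4
tcp_pos: [0.6072, 0.2797, 0.0446]
orientation: [0.008, 3.141, 0.001]
contact_force: [0.2, -0.1, -1.0]
grip_width: 0.0236
gripper_force: 81.6
clock: 13.9
tcp_pos: [0.6071, 0.2796, 0.0324]
orientation: [0.007, 3.141, 0.001]
contact_force: [-0.6, 0.7, -0.6]
grip_width: 0.0235
gripper_force: 81.7
[-0.55126392  0.6735789  -0.61969895] [-0.03635679  0.04219628  0.01610912]
```

```bash
python3 -m handwheel '[{"dp":[-0.001,0,0.004],"delta_rot":[0,0,0]},{"dp":[-0.001,0,0.008],"delta_rot":[0,0,0]},{"dp":[-0.001,0,0.011],"delta_rot":[0,0,0]},{"dp":[-0.001,0,0.011],"delta_rot":[0,0,0]}]'
python3 -m handwheel '[{"dp":[0,0,0.002],"delta_rot":[0,0,0]},{"dp":[0,0,0.005],"delta_rot":[0,0,0]},{"dp":[0,0,0.007],"delta_rot":[0,0,0]},{"dp":[0,0,0.007],"delta_rot":[0,0,0]}]'
python3 - <<'E'
from h import *
o=status.get_obs(); print(o["contact_force"],o["moment"],R.from_rotvec(o["orientation"]).as_matrix()[:,2])
f=vision.grab_frame("side"); h=cv2.cvtColor(f["img"],cv2.COLOR_BGR2HSV)
def cen(im):
    k=cv2.inRange(cv2.cvtColor(im[255:290,178:218],cv2.COLOR_BGR2HSV),(5,150,120),(18,255,255)); M=cv2.moments(k,True); return M["m00"],M["m10"]/(M["m00"]+1e-9)+178,M["m01"]/(M["m00"]+1e-9)+255
print(cen(cv2.imread("pics/side0.png")),cen(f["img"]))
E
```

```text
clock: 14.4
tcp_pos: [0.6081, 0.28, 0.0214]
orientation: [0.007, 3.141, 0.002]
contact_force: [0.3, 2.5, -0.4]
grip_width: 0.0236
gripper_force: 81.8
clock: 14.9
tcp_pos: [0.6079, 0.2794, 0.0142]
orientation: [-0.008, -3.141, -0.0]
contact_force: [-0.1, 2.2, -1.8]
grip_width: 0.0231
gripper_force: 81.6
[-0.13574653  2.16673879 -1.7939874 ] [0.33636524 0.07095483 0.11729345] [-3.12026004e-04  3.08581497e-04 -9.99999904e-01]
(27.0, 194.07407407347873, 271.25925925865704) (0.0, 178.0, 255.0)
```

```bash
python3 -m handwheel '[{"dp":[0.001,0,0.002],"delta_rot":[0,0,0]},{"dp":[0.002,0,0.003],"delta_rot":[0,0,0]},{"dp":[0.002,0,0.003],"delta_rot":[0,0,0]}]'
python3 -m handwheel '[{"dp":[0,0,0.001],"delta_rot":[0,0,0]},{"dp":[0,0,0.002],"delta_rot":[0,0,0]},{"dp":[0,0,0.002],"delta_rot":[0,0,0]}]'
cat > look.py <<'E'
from h import *
import sys
o=status.get_obs(); print(o["contact_force"].round(2),o["moment"].round(3))
f=vision.grab_frame("side"); cv2.imwrite("pics/%s.png"%sys.argv[1],f["img"])
k=cv2.inRange(cv2.cvtColor(f["img"][250:300,175:225],cv2.COLOR_BGR2HSV),(3,110,90),(20,255,255)); M=cv2.moments(k,True); print("orange",M["m00"],M["m10"]/(M["m00"]+1e-9)+175,M["m01"]/(M["m00"]+1e-9)+250)
E
python3 look.py a1
```

```text
clock: 15.32
tcp_pos: [0.6068, 0.2801, 0.0122]
orientation: [0.007, 3.14, 0.002]
contact_force: [2.2, 1.9, 1.8]
grip_width: 0.0231
gripper_force: 82.0
clock: 15.7
tcp_pos: [0.607, 0.2804, 0.0116]
orientation: [0.007, 3.139, 0.002]
contact_force: [-1.3, 0.2, 10.9]
grip_width: 0.0231
gripper_force: 83.3
[-1.27  0.18 10.86] [-0.029  0.101  0.316]
orange 0.0 175.0 250.0
```

The rest and fork both carry load and the jaw's sideways push has gone. One more mm to confirm, then release.

```bash
python3 -m handwheel '[{"dp":[0,0,0.001],"delta_rot":[0,0.004,0]},{"dp":[0,0,0.001],"delta_rot":[0,0.004,0]},{"dp":[0,0,0.001],"delta_rot":[0,0.004,0]}]'
python3 look.py a2
python3 -m handwheel '[{"dp":[0,0,0],"delta_rot":[0,0,0]},{"dp":[0,0,-0.001],"delta_rot":[0,0,0]},{"dp":[0,0,-0.001],"delta_rot":[0,0,0]},{"dp":[0,0,-0.001],"delta_rot":[0,0,0]}]' 0.5
python3 look.py a3
```

```text
clock: 16.12
tcp_pos: [0.6069, 0.2809, 0.0113]
orientation: [-0.006, -3.14, -0.003]
contact_force: [-2.8, 0.2, 15.5]
grip_width: 0.0234
gripper_force: 83.9
[-2.8   0.23 15.49] [-0.125  0.43   0.425]
orange 0.0 175.0 250.0
clock: 16.68
tcp_pos: [0.606, 0.2794, 0.0093]
orientation: [-0.008, -3.137, -0.001]
contact_force: [-0.5, 0.3, 0.0]
grip_width: 0.0426
gripper_force: 0.0
[-0.45  0.3   0.02] [-0.009  0.041  0.029]
orange 10.0 221.49999999535 287.79999999622
```

```bash
python3 -m handwheel '[{"dp":[0,0,-0.01],"delta_rot":[0,0,0]},{"dp":[0,0,-0.03],"delta_rot":[0,0,0]},{"dp":[0,0,-0.06],"delta_rot":[0,0,0]},{"dp":[0,0,-0.1],"delta_rot":[0,0,0]},{"dp":[0,0,-0.15],"delta_rot":[0,0,0]},{"dp":[0.02,-0.03,-0.18],"delta_rot":[0,0,0.06]},{"dp":[0.04,-0.09,-0.19],"delta_rot":[0,0,0.12]},{"dp":[0.04,-0.15,-0.19],"delta_rot":[0,0,0.18]},{"dp":[0.04,-0.2,-0.19],"delta_rot":[0,0,0.24]},{"dp":[0.03,-0.24,-0.19],"delta_rot":[0,0,0.3]}]'
python3 look.py a4
python3 - <<'E'
from h import *
g=vision.grab_frame("top"); s=cv2.imread("pics/a4.png")
o=np.zeros((600,800,3),np.uint8); o[:480,:400]=cv2.resize(g["img"][120:240,180:280],None,fx=4,fy=4,interpolation=2)
o[:600,400:]=cv2.resize(s[230:350,165:245],None,fx=5,fy=5,interpolation=2)
cv2.imwrite("pics/s7.png",o); cv2.imwrite("pics/top7.png",g["img"])
E
```

```text
clock: 17.98
tcp_pos: [0.5755, 0.0375, 0.2016]
orientation: [-0.481, -3.103, 0.001]
contact_force: [1.0, 1.4, 0.5]
grip_width: 0.0429
gripper_force: 0.0
[0.95 1.44 0.54] [-0.01  -0.059  0.012]
orange 48.0 199.66666666615276 274.6041666661541
```

View pics/s7.png

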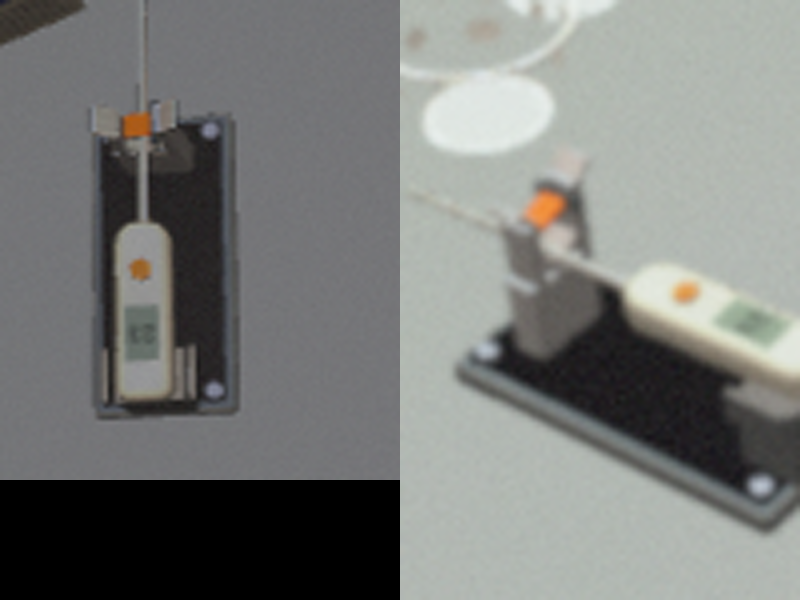

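The probe is seated: jaw (orange, crop (137,125) top and (545,210) side) closed over the stem, and the handle between the rest's lips. Next, the lever pad. It measured (0.603, 0.026), where the box model predicts (0.603, 0.027). I'll press at box x = −45 mm.

```bash
python3 - <<'E'
from h import *
go((.5927,.0263,.09),3.247)
E
```

```text
t 18.07 dp [-0.0172, -0.0016, 0.1109] rot [-0.0025, -0.0016, -0.4196] F [0.4, -0.1, -0.5] w 0.0427
```

```bash
python3 -m handwheel '[{"dp":[-0.006,0,0],"delta_rot":[0,0,-0.1]},{"dp":[-0.012,0,0],"delta_rot":[0,0,-0.2]},{"dp":[-0.017,-0.002,0.02],"delta_rot":[-0.002,-0.001,-0.3]},{"dp":[-0.017,-0.002,0.05],"delta_rot":[-0.002,-0.001,-0.4]},{"dp":[-0.017,-0.002,0.08],"delta_rot":[-0.002,-0.001,-0.42]},{"dp":[-0.017,-0.002,0.1],"delta_rot":[-0.002,-0.001,-0.42]},{"dp":[-0.017,-0.002,0.111],"delta_rot":[-0.002,-0.001,-0.42]},{"dp":[-0.017,-0.002,0.111],"delta_rot":[-0.002,-0.001,-0.42]},{"dp":[-0.017,-0.002,0.111],"delta_rot":[-0.002,-0.001,-0.42]}]' 0 40
cat > ptr.py <<'E'
from h import *
go((.5927,.0263,.042),3.247); o=status.get_obs()
f=vision.grab_frame("side"); im=f["img"]; h=cv2.cvtColor(im,cv2.COLOR_BGR2HSV)[205:265,255:335]
for n,a,b in(("yellow",(20,110,90),(34,255,255)),("green",(45,80,40),(85,255,255)),("red",(0,150,80),(8,255,255)),("red2",(172,150,80),(180,255,255))):
    k=cv2.inRange(h,a,b); ys,xs=np.nonzero(k)
    print(n,len(xs),*( (round(xs.mean()+255,1),round(ys.mean()+205,1),ys.min()+205,ys.max()+205) if len(xs) else ()))
# expected pointer / scale in side view for lever angles, pointer ~65 mm from hinge at scale edge y=20
B=np.array([.6375,.031]);c,s=np.cos(.105),np.sin(.105)
W=lambda x,y,z:[B[0]+c*x-s*y,B[1]+s*x+c*y,z]
for q in (0,.167,.25,.333,.5): a=.5-q; print(q,proj(f,[W(.055-.065*np.cos(a),.022,.045+.065*np.sin(a))]).round(1).tolist())
E
python3 ptr.py; python3 - <<'E'
import cv2; cv2.imwrite
E
```

```text
clock: 19.2
tcp_pos: [0.5917, 0.0331, 0.0897]
orientation: [0.181, -3.136, -0.005]
contact_force: [0.3, -0.0, 0.3]
grip_width: -0.0002
gripper_force: 0.0
t 19.2 dp [-0.0002, -0.007, 0.0477] rot [0.0029, -0.0004, 0.0097] F [0.3, -0.0, 0.3] w -0.0002
yellow 0
green 40 289.8 226.4 224 228
red 47 290.9 231.4 229 234
red2 0
0 [[287.9, 218.3]]
0.167 [[289.9, 222.9]]
0.25 [[290.6, 225.2]]
0.333 [[291.1, 227.4]]
0.5 [[291.6, 231.8]]
```

The pointer is hidden from the side, so I'll find contact by force. Correct y, then step down.

```bash
python3 -m handwheel '[{"dp":[0,-0.004,0.002],"delta_rot":[0.003,0,0]},{"dp":[0,-0.007,0.006],"delta_rot":[0.003,0,0]},{"dp":[0,-0.007,0.012],"delta_rot":[0.003,0,0]},{"dp":[0,-0.007,0.015],"delta_rot":[0.003,0,0]},{"dp":[0,-0.007,0.015],"delta_rot":[0.003,0,0]}]'
python3 -m handwheel '[{"dp":[0,0,0.002],"delta_rot":[0,0,0]},{"dp":[0,0,0.004],"delta_rot":[0,0,0]},{"dp":[0,0,0.004],"delta_rot":[0,0,0]},{"dp":[0,0,0.004],"delta_rot":[0,0,0]}]'
python3 -m handwheel '[{"dp":[0,0,0.002],"delta_rot":[0,0,0]},{"dp":[0,0,0.004],"delta_rot":[0,0,0]},{"dp":[0,0,0.004],"delta_rot":[0,0,0]},{"dp":[0,0,0.004],"delta_rot":[0,0,0]}]'
```

```text
clock: 19.88
tcp_pos: [0.5914, 0.0256, 0.0733]
orientation: [0.181, -3.133, 0.001]
contact_force: [-1.8, -1.1, 3.0]
grip_width: -0.0001
gripper_force: 1.5
clock: 20.38
tcp_pos: [0.5917, 0.0261, 0.0696]
orientation: [0.181, -3.134, -0.0]
contact_force: [-2.3, -0.2, 3.4]
grip_width: 0.0001
gripper_force: 1.8
clock: 20.88
tcp_pos: [0.5918, 0.026, 0.0656]
orientation: [0.181, -3.134, 0.0]
contact_force: [-2.8, 0.4, 3.8]
grip_width: -0.0
gripper_force: 1.9
```

Contact began a little above 0.073. The lever model, with the tip resting on the pad's outer edge, puts mid-travel at a reading of about 0.0455 with ±9 mm of margin. I'll press gently toward that.

```bash
python3 -m handwheel '[{"dp":[0,0,0.002],"delta_rot":[0,0,0]},{"dp":[0,0,0.004],"delta_rot":[0,0,0]},{"dp":[0,0,0.006],"delta_rot":[0,0,0]},{"dp":[0,0,0.008],"delta_rot":[0,0,0]},{"dp":[0,0,0.01],"delta_rot":[0,0,0]},{"dp":[0,0,0.01],"delta_rot":[0,0,0]}]'
python3 -m handwheel '[{"dp":[0,0,0.002],"delta_rot":[0,0,0]},{"dp":[0,0,0.004],"delta_rot":[0,0,0]},{"dp":[0,0,0.006],"delta_rot":[0,0,0]},{"dp":[0,0,0.008],"delta_rot":[0,0,0]},{"dp":[0,0,0.008],"delta_rot":[0,0,0]},{"dp":[0,0,0.008],"delta_rot":[0,0,0]}]'
python3 - <<'E'
from h import *
F=np.array([status.get_obs()["contact_force"]]); 
fs=[];
for i in range(3):
    f=vision.grab_frame("side"); fs.append(status.get_obs()["contact_force"])
print(np.mean(fs,0))
g=vision.grab_frame("top"); cv2.imwrite("pics/top9.png",g["img"]); cv2.imwrite("pics/side9.png",f["img"])
h=cv2.cvtColor(g["img"][130:220,320:380],cv2.COLOR_BGR2HSV); k=cv2.inRange(h,(20,110,90),(34,255,255)); ys,xs=np.nonzero(k); print("yellow top",len(xs),xs.mean()+320 if len(xs) else 0,ys.mean()+130 if len(xs) else 0)
# black pad / finger outline and lever bar in side view: compare lever columns against start
a=cv2.cvtColor(cv2.imread("pics/side0.png"),6)[205:262,255:330]; b=cv2.cvtColor(f["img"],6)[205:262,255:330]
def W(x,y,z):
    c,s=np.cos(.105),np.sin(.105); return [.6375+c*x-s*y,.031+s*x+c*y,z]
for q in (0,.167,.25,.333,.5):
    A=.5-q; print(q,[proj(f,[W(.055-L*np.cos(A)+6e-3*np.sin(A),y,.045+L*np.sin(A)+6e-3*np.cos(A))]).round(1)[0].tolist() for L,y in ((.087,.017),(.123,.017),(.123,-.017))])
for r0 in range(215,250,1): print(r0,b[r0-205,40:75:1].tolist()) if 0 else None
E
```

```text
clock: 21.62
tcp_pos: [0.5917, 0.0258, 0.0554]
orientation: [0.181, -3.134, 0.0]
contact_force: [-0.7, 0.4, 3.5]
grip_width: 0.0002
gripper_force: 1.5
clock: 22.38
tcp_pos: [0.5917, 0.0258, 0.0476]
orientation: [0.181, -3.134, 0.0]
contact_force: [-1.7, -0.4, 4.0]
grip_width: 0.0
gripper_force: 1.9
[-1.90785088  0.38097732  4.43732846]
yellow top 0 0 0
0 [[296.0, 212.6], [309.8, 209.3], [317.5, 201.4]]
0.167 [[299.0, 218.8], [313.9, 218.2], [321.5, 210.1]]
0.25 [[300.2, 221.9], [315.4, 222.6], [322.9, 214.5]]
0.333 [[301.0, 225.0], [316.5, 227.0], [324.0, 218.9]]
0.5 [[302.1, 231.0], [317.6, 235.6], [325.0, 227.4]]
```

```bash
python3 - <<'E'
import cv2
for n in ("side0","side9"):
    g=cv2.cvtColor(cv2.imread(f"pics/{n}.png"),cv2.COLOR_BGR2GRAY)
    print(n,"cols 286-331")
    for r in range(200,244): print(r,"".join("#@+-. "[min(5,int(v)//40)] for v in g[r,286:332]))
E
```

```text
side0 cols 286-331
200 ++++++++++++++++--......................-++@@@
201 +++++++++++++++++-...........-...........--+++
202 ++++++++++++++++--.......----+-...........----
203 +++++++++++++++++-...----+@@@@+-..............
204 +++++++++++++++++----+@@@@####@+..............
205 +++++++++++++++++++@@########@+-..............
206 +++++++++++++++++@@##########+-...............
207 ++++++++++++++++@###########+-................
208 ++++++++-----++@##########@+-.................
209 +++++--------+@###########@-..................
210 +++-----...-+@@##########@+...................
211 ----......-+@##########@@+-...................
212 -.....----+@#######@@@+---....................
213 -..----++++@####@@+----.......................
214 -------+++++@@@@++-...........................
215 --------++++++++--............................
216 +++-----+--------...............-.............
217 @++++++++--....................--.............
218 @+@++++++-....................................
219 ++++++@@@-....................................
220 ++++-++@@-....................................
221 ++++++
[... 2725 characters left out ...]
@@+--------------------..............
231 @@@@@@@@@@@+--------+++++-----------..........
232 @@@@@@@@@@@+-------++@@@+++++--------.........
233 @@@@@@@@@@++------++@@@@@@@@++++------..---...
234 @@@@@@@@@@+------++@@#@@@@@@@@@@+++---------..
235 @@@@@@@@@+------++@@#@###@#@@@@@@@@+++----+-..
236 @@@@@@@@@+-----++@@@@#@##@@@@##@##@@@+---++-..
237 @@@@@@@@@+-----+@@@#@@@##@#@##@##@@@++--+++-..
238 @@@@@@@@@+-----+@@@@@##@###@##@#@@@++--++@+-..
239 ++@@@@@@@+------+++@@@@@@@@#@@##@@@+---+@@+-..
240 ++++++@@++---------++++@@@@#@#@#@@+---++@@+-..
241 +++++++++-------------++++@@@@@@@+---++@@@+-..
242 +++++++++-----------------++++@@+---++@@@@+-..
243 @@@++++++++-------------------+++--++@@@@+-...
```

The pad's near bottom edge is level at (301–316, 223), which matches a lever angle of about 0.24 predicted for those corners. The force of about 4 N agrees, so the lever is in the middle of the green. Handing in while holding it.

```bash
python3 -m handwheel '[{"dp":[0,0,0],"delta_rot":[0,0,0]},{"dp":[0,0,0],"delta_rot":[0,0,0]},{"dp":[0,0,0],"delta_rot":[0,0,0]},{"dp":[0,0,0],"delta_rot":[0,0,0]}]'; python3 -c "
from bench import r
print(r.hand_in())"
```

```text
clock: 23.08
tcp_pos: [0.5917, 0.0259, 0.0476]
orientation: [0.181, -3.134, 0.0]
contact_force: [-2.5, -0.4, 4.9]
grip_width: -0.0002
gripper_force: 1.9
the job is handed in; nothing more can be done
None
```

The probe is seated in the fork with the jaw closed over its stem and released, and I handed the job in at 23 s with the arm holding the lever at about 0.24 rad, mid-green by pad position and force (the pointer itself was out of view).

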